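# Half-turn the bayonet cap on the dartboard lamp

## Robot

A 6-joint arm with a two-finger parallel gripper is mounted at the origin on the work surface. World frame = base frame: x ahead of the robot, y to its left, z up, the work surface at z = 0. Lengths are in mm, angles in degrees, forces in N, time in s.
With the tool pointing down it reaches from about 350 to 850 mm from the base axis. Payload 8.1 kg.
Tool frame: the origin (TCP) lies midway between the tips of the shut fingers; the grasp point (between the pads) lies 19 mm behind it; z points along the fingers, y is the line along which they close (so a half turn about z gives the same grasp; the last joint's range is limited). The gripper opens to 85 mm and grips with 20 to 120 N. Pads are 22 mm wide; open, the fingers measure 114 mm over their backs; the gripper's body (76 mm by 85 mm) begins 54 mm behind the grasp point. The pads swing forward as they close: fully open they stand 13 mm farther back than shut.
Start: joints at [67.07, 7.471, 85.268, -0, 87.261, -4.893], TCP at [185.754, 570.527, 231.292] pointing down, gripper open.
Joint ranges: [-169.43, 169.43], [-51.17, 129.36], [1.28, 143.12], [-76.62, 256.62], [0, 156.53], [-152.29, 152.29]. Speed limits (degrees/s): [136.94, 136.94, 159.86, 180, 180, 180].

## Interface

Orientations are given as [roll, pitch, yaw] about the fixed x, y, z axes, in that order (R = Rz(yaw) Ry(pitch) Rx(roll)).
In Python, from bench import r, optics, workorder gives the robot as it stands.
- The arm moves only by the tool run_rows, called after "Emit:" as name(argument=value, ...), one argument or row to a line, values as JSON. Schema: {"type":"object","properties":{"increments":{"type":"array","items":{"type":"array","items":{"type":"array","items":{"type":"number"},"minItems":7,"maxItems":7},"minItems":1,"maxItems":8},"minItems":1,"maxItems":1},"grip_n":{"type":"number"},"only":{"type":"string"},"quiet":{"type":"boolean"},"lines":{"type":"string"}},"required":["increments"],"additionalProperties":false}. increments is a list that holds a single list of rows (three levels of brackets), with 1 to 8 rows, each of 7 numbers: a rotation vector rx, ry, rz in units of 10 degrees, then dx, dy, dz in units of 25 mm, then the finger opening in mm; each row is the pose to reach, as a shift and turn from the pose commanded when the call began, along the tool's axes at that moment; what a row does not reach only later rows make up. A row lasts 1/8 s, in which the tool goes at most 62.5 mm and 10.7 degrees, less where a joint would pass 70% of its speed; a pose out of reach is approached as far as the arm can. The fingers move at their own pace and stop on an object; grip_n is the grip in N (left out, the last holds). Time passes only in rows, so rows that do not move let the fingers close. The tool returns the time, the measured TCP pose, the force, the opening and the grip force at its end. only (a regular expression) keeps the lines of the reply that match it, lines (a string "A,B") keeps lines A to B, and quiet returns only ok. Input that does not fit is refused with a message, and nothing moves.
- r.sense(): the state, without advancing time (a new reading comes with each control period).
- optics.snapshot(name): name is "scene" or "top" or "wrist"; returns a dict with "pixels" (480x640x3 uint8, blue, green, red), "fx", "fy", "cx", "cy" (pixels), "D" ([k1, k2, p1, p2, k3] as OpenCV has them; the pictures are not rectified), "pose" (4x4, takes a point from camera to world coordinates). Camera axes: x right, y up, looking along -z (the intrinsics and any distortion apply to the point x, -y, -z); pixel columns grow to the right and rows downward; lengths in mm; the calibration is good to about 2 mm. A picture is of the moment at which its call begins. There is no depth.
- workorder.hand_in(): hands the job in; it is judged then, once.
The state is a dict: "time": time; "joint_pos": joint angles; "qd": joint speeds; "joint_efforts": joint torques, N m; "tool_pos": TCP position; "tcp_rot": TCP orientation; "ft_force": force on the tool from outside, world axes, zero at the start; "wrist_torque": the same for the moment, N m; "finger_gap": finger opening in mm; "grip_force": force on a finger pad.
Only numpy, scipy, OpenCV 4.12 (cv2) and the standard library are available. Lean on these libraries where they do the work, as an engineer would, in place of code of your own. Each camera call takes 0.05 s, during which the arm holds its last target. There are 200 camera calls.

## Task

Take the stubby screwdriver out of its wooden block, use it (not the fingers) to turn the brass slotted keeper on the green lamp head anticlockwise as far as it goes so that its red tab clears the lamp mouth, and stand the screwdriver back in its block. Then take the bayonet cap by its black bar, push it straight down into the mouth with its lugs at the white marks until its flange is flush on the rim, and turn it clockwise half-way to the lock, to the yellow marks (45 degrees), never on to the click at the red marks. Finish still gripping the cap there and pressing it flush against the spring, so the seal can be checked before it is locked, and do not disturb the level, the tape measure or the mug.

Things in the scene. Friction and masses are not known exactly. Their poses are not given: they have to be found in the camera images.
- lamp: Green lamp head, fixed on a wooden board 150 x 215 x 14 mm (board centre 28 mm to the origin's +y). Origin: on the table under the mouth's axis; z up. Shoulder 106 mm across, 36 mm high; above it a 72 mm collar to the rim at 70 mm. Marks on both, twice, half a turn apart: white = entry (lamp's +x and -x), yellow 45 and red 90 degrees clockwise of it. Keeper's axis: at lamp (0, +75 mm)
- lamp_mouth (a point): Mouth centre at rim height, axes as the lamp's. Bore 42 mm; lug gaps about 15 mm wide, out to 56 mm across, at +x and -x. With the cap flush its lugs run clockwise (from above) under a ceiling, let go there it rises 4 mm; from 80 degrees they spring up into the lock, stop at 90. No turning anticlockwise. Spring plunger inside: top 8 mm below the rim, pushes up 3.6 N, 7.2 N with the cap flush
- keeper: Brass turn-button with slotted head on the lamp, vertical axis. Origin: on the axis, 70 mm above the table; x along slot and red tab. Head 30 x 26.5 mm, top 16 mm above origin; slot 21 x 6.5 mm, 12 mm deep. Tab 12 mm wide, 57 mm long. Starts with x along the lamp's -y (across the mouth) or up to 0.3 rad on; turns anticlockwise to a stop 1.4 rad from -y; 0.07 N m friction, stays put
- cap: Bayonet cap, loose, upright on the table, 140 g. Origin: centre of its underside; z up. Steel plug 38 mm across, 20 mm high; brass lugs 9 mm wide, 2 to 7 mm up, at its +x and -x, 52 mm over both; green flange 68 mm across, 20 to 26 mm up, white dots over the lugs; black grip bar along x, 48 x 14 mm, 26 to 58 mm up. Same after a half turn. Flush in the lamp its origin is 50 mm above the table
- stand: Wooden block 76 x 76 x 64 mm, fixed, origin at the centre of its underside; a 23 x 23 mm square hole 60 mm deep in the centre of its top holds the screwdriver
- driver: Stubby screwdriver, 110 g, standing blade down in the block. Origin: middle of the blade's end; z up the shank. Blade 16 (x) by 3 (y) mm, 14 mm high, its last 3 mm 14 by 2; shank 10 mm thick; brass collar 33 mm across, 56 to 60 mm up; wooden handle 24 x 24 mm, flats facing x and y, 60 to 122 mm up, red stripe on the +x and -x flats. In the block the collar rests on top: origin 8 mm above the table
- level: Spirit level 28 x 300 x 56 mm, dark wood with brass edges, lying along its y; origin under its centre. Leave alone
- tape: Tape measure in a red case, 68 x 38 x 64 mm; origin under its centre. Leave alone
- mug: Dimpled glass mug, 86 mm across, 115 mm high, handle at its +y; origin under its centre. Leave alone

How it is judged:
By the outcome, as a careful person would: the job done as asked, in the order asked, and still so for the second after the job is handed in, while the arm keeps its last pose, push and grip.
It also fails if it takes over 64 s, if anything falls off the work surface, if the arm or the gripper's body presses on something with over 40 N, if the wrist force passes 120 N, or if a joint passes its speed limit or range.

## Working session

There is one attempt and no reset: what is moved stays moved. The work goes in short steps, Python scripts to look and compute and a tool call to move; the robot and the scene stay as the last step left them, time stands still between calls to the robot, and variables do not carry over. Pictures are saved under pics/ and viewed, at most 10 in all, crops included, and the job is handed in when it is done.

```bash
mkdir -p pics; ls; python3 - <<'E'
from bench import r, optics, workorder
import cv2,numpy as np
s=r.sense();print(s)
for n in ["scene","top","wrist"]:
    d=optics.snapshot(n);cv2.imwrite(f"pics/{n}0.png",d["pixels"]);print(n,d["fx"],d["cx"],d["cy"],d["D"],np.round(d["pose"],3).tolist())
E
```

```text
pics
{'time': 0.0, 'joint_pos': array([ 6.70685086e+01,  7.51594984e+00,  8.53299058e+01, -1.16595746e-03,
        8.72622456e+01, -4.89463306e+00]), 'qd': array([-0.0159994 ,  0.03347402, -0.06213212,  0.02782862, -0.02639094,
        0.00254175]), 'joint_efforts': array([-8.32638452e-04, -5.69397891e+01, -5.00552201e+01, -4.41931425e-04,
        1.50749227e-02,  5.86022384e-05]), 'tool_pos': array([185.55970327, 569.99627384, 230.22966318]), 'tcp_rot': array([-1.79892194e+02, -8.06331135e-03,  1.61963191e+02]), 'ft_force': array([ 0.56570314,  0.05704262, -0.46970933]), 'wrist_torque': array([ 0.0299378 , -0.05587078,  0.01337638]), 'grip_force': 0.0, 'finger_gap': 85.1769202424055}
scene 497.06107451842763 317.4000984169806 241.37530790136827 [-0.00107036  0.          0.          0.          0.        ] [[-0.797, -0.411, 0.442, 1109.262], [0.604, -0.537, 0.589, 619.876], [-0.005, 0.737, 0.676, 788.226], [0.0, 0.0, 0.0, 1.0]]
top 594.4231760008634 315.10852729024987 236.533826737858 [0.00877586 0.         0.         0.         0.        ] [[0.016, 0.987, -0.162, 389.817], [-1.0, 0.017, 0.009, -7.902], [0.012, 0.162, 0.987, 1572.228], [0.0, 0.0, 0.0, 1.0]]
wrist 357.2496207267482 314.0133136252234 245.05758224396118 [-0.06027326  0.          0.          0.          0.        ] [[0.31, -0.905, -0.292, 109.983], [0.951, 0.295, 0.098, 594.663], [-0.002, -0.308, 0.951, 373.117], [0.0, 0.0, 0.0, 1.0]]
```

View pics/top0.png

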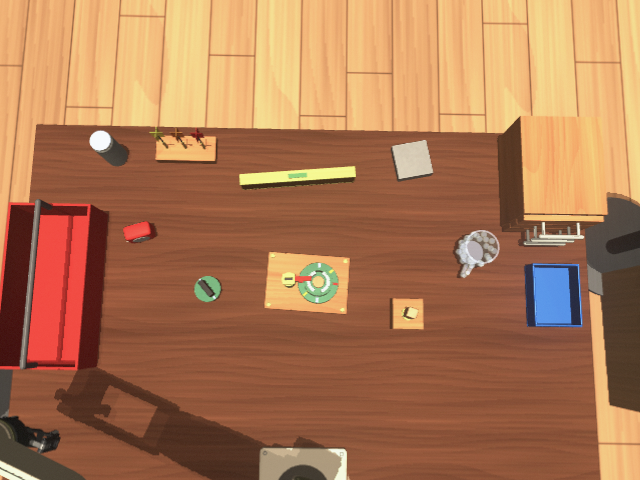

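View pics/scene0.png

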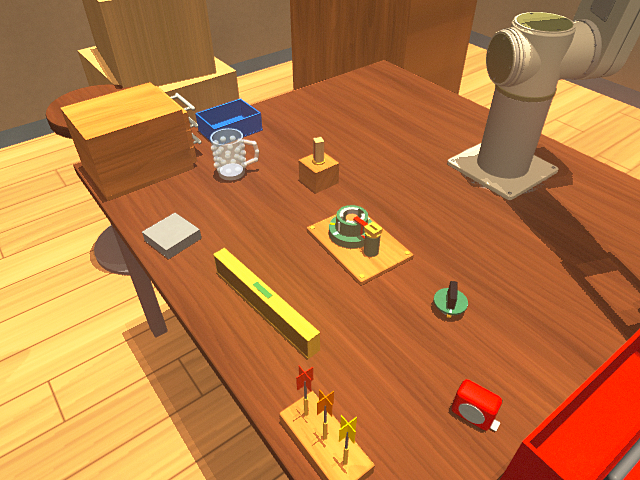

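The top view shows the lamp mouth near (319,282), keeper (289,280), cap (207,289), and block with driver (408,313). The tab lies across the mouth and points right. The scene view agrees: lamp (350,225), driver (319,150), cap (451,300).

```bash
cat > h.py <<'E'
from bench import r, optics, workorder
import cv2,numpy as np
from scipy.spatial.transform import Rotation as R
def snap(n,f=None):
    d=optics.snapshot(n)
    if f: cv2.imwrite("pics/"+f+".png",d["pixels"])
    return d
def K(d): return np.array([[d["fx"],0,d["cx"]],[0,d["fy"],d["cy"]],[0,0,1.]])
def ray(d,uv,z):
    p=cv2.undistortPoints(np.float64(uv).reshape(-1,1,2),K(d),np.float64(d["D"]))[:,0]
    P=np.array(d["pose"]); w=np.c_[p[:,0],-p[:,1],-np.ones(len(p))]@P[:3,:3].T; o=P[:3,3]
    return o+w*((z-o[2])/w[:,2])[:,None]
def proj(d,X):
    P=np.linalg.inv(np.array(d["pose"]));c=np.atleast_2d(X)@P[:3,:3].T+P[:3,3]
    return cv2.projectPoints(c*[1,-1,-1],np.zeros(3),np.zeros(3),K(d),np.float64(d["D"]))[0][:,0]
def go(pos,yaw):
    """shift+rotvec in tool axes from the measured pose to TCP pos, tool down, yaw deg (rpy 180,0,yaw)"""
    s=r.sense();A=R.from_euler('xyz',s["tcp_rot"],degrees=True)
    B=R.from_euler('xyz',[180,0,yaw],degrees=True)
    print("rot",np.round((A.inv()*B).as_rotvec(degrees=True),2),"shift",np.round(A.inv().apply(np.array(pos)-s["tool_pos"]),1),"gap",round(s["finger_gap"],1))
def blobs(m,amin=30):
    c,_=cv2.findContours(m.astype(np.uint8),cv2.RETR_EXTERNAL,cv2.CHAIN_APPROX_NONE)
    return sorted([k for k in c if cv2.contourArea(k)>=amin],key=cv2.contourArea,reverse=True)
E
python3 - <<'E'
from h import *
d=snap("top")
for n,uv,z in [("mouth",(319,282),70),("keeper",(289,280),86),("cap",(207,289),26),("handle",(411,313),130),("stand",(408,313),64)]:
    print(n,ray(d,[uv],z)[0].round())
im=d["pixels"][220:350,180:440];cv2.imwrite("pics/t1.png",cv2.resize(im,None,fx=3,fy=3,interpolation=cv2.INTER_CUBIC))
E
```

```text
mouth [521. -33.  70.]
keeper [523.  42.  86.]
cap [502. 256.  26.]
handle [ 445. -255.  130.]
stand [ 447. -259.   64.]
```

View pics/t1.png

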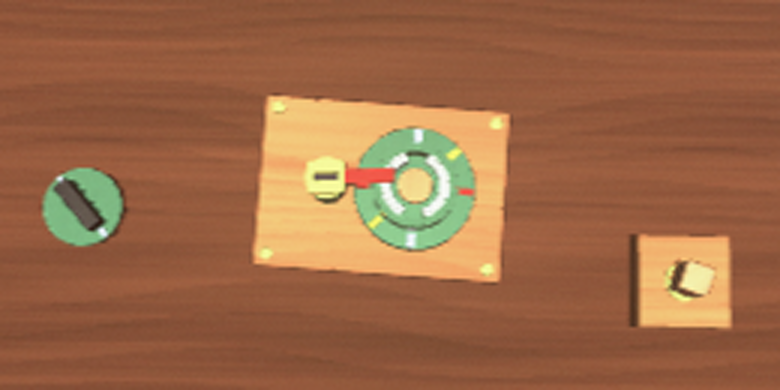

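The crop gives rough positions: cap (83,207), keeper head (326,178) with the tab pointing right, mouth (414,185), driver top (697,278). I'll pass over each with the wrist camera on the way to the block.

```bash
python3 - <<'E'
from h import *
go((480,250,231),120)
E
```

```text
rot [-7.000e-02  2.000e-02  4.197e+01] shift [-3.791e+02 -2.133e+02 -2.000e-01] gap 85.2
```

The manual's scale: shifts go in units of 25 mm and turns go in units of 10 degrees. Converting my numbers, -379 mm is -15.16, -325 mm is -13, 42 degrees is 4.2.

Emit:
run_rows(
  increments=[
    [[0,0,0.6,-2,-1.12,0,85],[0,0,1.2,-4.2,-2.4,0,85],[0,0,1.8,-6.4,-3.6,0,85],[0,0,2.4,-8.6,-4.8,0,85],[0,0,3,-10.8,-6.04,0,85],[0,0,3.6,-13,-7.32,0,85],[0,0,4.2,-15.16,-8.52,0,85],[0,0,4.2,-15.16,-8.52,0,85]],
  ],
)

```text
time: 1.2
tool_pos: [482.4, 247.1, 231.0]
tcp_rot: [-180.0, 0.1, 119.6]
ft_force: [0.0, -0.4, -0.3]
finger_gap: 84.9
grip_force: 0.0
```

```bash
python3 - <<'E'
from h import *
d=snap("wrist","w_cap")
go((500,-5,231),120)
hsv=cv2.cvtColor(d["pixels"],cv2.COLOR_BGR2HSV)
m=cv2.inRange(hsv,(45,60,40),(90,255,255));b=blobs(m)
for k in b[:3]:
    e=cv2.fitEllipse(k);print(e,ray(d,[e[0]],26)[0].round(1))
m2=(hsv[...,2]<60).astype(np.uint8)
for k in blobs(m2)[:4]:
    q=cv2.minAreaRect(k);print(q)
E
```

```text
rot [-0.04  0.   -0.25] shift [-229.5 -109.7    0. ] gap 85.0
((235.33929443359375, 397.54937744140625), (49.21980667114258, 87.90021514892578), 56.923065185546875) [511.1   1.9  26. ]
((333.52581787109375, 198.65171813964844), (30.991182327270508, 71.27163696289062), 79.31757354736328) [491.3 268.5  26. ]
((337.72705078125, 220.2732696533203), (48.67949676513672, 58.47052001953125), 76.74402618408203) [506.1 251.8  26. ]
((319.5, 395.0), (168.0, 639.0), 90.0)
((337.76922607421875, 219.3461456298828), (20.592193603515625, 51.57854461669922), 78.69007110595703)
((272.4358825683594, 382.49163818359375), (5.130454063415527, 32.852149963378906), 7.431407928466797)
```

View pics/w_cap.png

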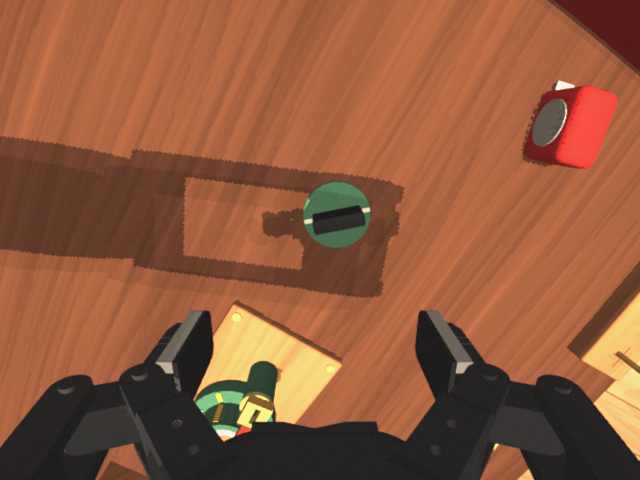

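The cap is at (338,213), with its bar along the white dots at (308,221) and (368,210). Next is the lamp.

Emit:
run_rows(
  increments=[
    [[0,0,0,-1.84,-0.88,0,85],[0,0,0,-3.68,-1.76,0,85],[0,0,0,-5.52,-2.64,0,85],[0,0,0,-7.36,-3.52,0,85],[0,0,0,-9.16,-4.4,0,85],[0,0,0,-9.16,-4.4,0,85]],
  ],
)

```text
time: 2.0
tool_pos: [499.0, -4.2, 231.2]
tcp_rot: [-180.0, 0.0, 119.9]
ft_force: [0.1, 0.6, 0.4]
finger_gap: 85.1
grip_force: 0.0
```

```bash
python3 - <<'E'
from h import *
im=cv2.imread("pics/w_cap.png")
d=snap("wrist","w_lamp")
go((430,-225,231),60)
E
```

```text
rot [-2.000e-02 -3.000e-02  5.992e+01] shift [-1.584e+02 -1.707e+02  1.000e-01] gap 84.8
```

View pics/w_lamp.png

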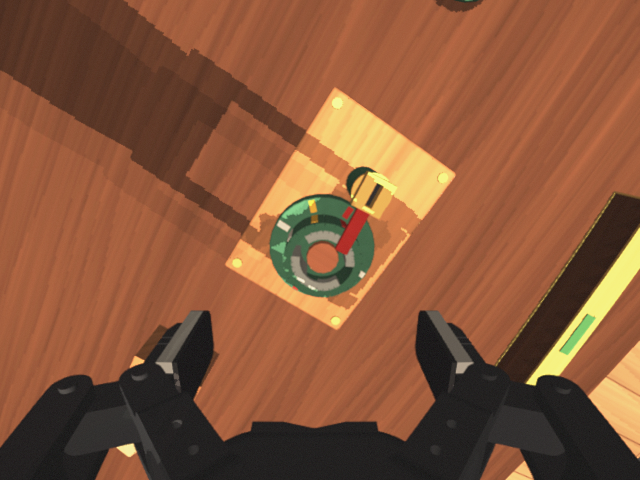

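The lamp board has corner screws at (337,103), (443,178), (335,321) and (237,263). The keeper slot is at (373,193), with the tab running to (343,248) over the mouth at (322,258). Next is the block.

Emit:
run_rows(
  increments=[
    [[0,0,1,-1.04,-1.12,0,85],[0,0,2,-2.08,-2.24,0,85],[0,0,3,-3.16,-3.4,0,85],[0,0,4,-4.2,-4.52,0,85],[0,0,5,-5.24,-5.64,0,85],[0,0,6,-6.32,-6.84,0,85],[0,0,6,-6.32,-6.84,0,85]],
  ],
)

```text
time: 2.92
tool_pos: [430.0, -225.0, 231.2]
tcp_rot: [-180.0, -0.0, 59.9]
ft_force: [-0.5, 1.0, -0.1]
finger_gap: 85.0
grip_force: 0.0
```

```bash
python3 - <<'E'
from h import *
d=snap("wrist","w_stand")
np.savez("w_stand.npz",**{k:np.array(v) for k,v in d.items()})
E
python3 - <<'E'
from h import *
d=snap("top")
hsv=cv2.cvtColor(d["pixels"],cv2.COLOR_BGR2HSV)
# lamp corners from top view
for box,z in [((240,370,258,362),14),((318,350,380,435),64)]:
    y0,y1,x0,x1=box
    print(hsv[(y0+y1)//2-20:(y0+y1)//2+20:13,x0:x1:20].reshape(-1,3).tolist()[:9])
E
```

```text
[[11, 148, 141], [18, 132, 240], [50, 78, 160], [23, 105, 241], [20, 109, 191], [10, 147, 147], [10, 151, 147], [16, 137, 239], [16, 137, 240]]
[[11, 132, 116], [36, 21, 247], [22, 59, 242], [14, 98, 91], [32, 31, 235], [19, 71, 169], [34, 23, 246], [19, 40, 154], [11, 131, 152]]
```

View pics/w_stand.png

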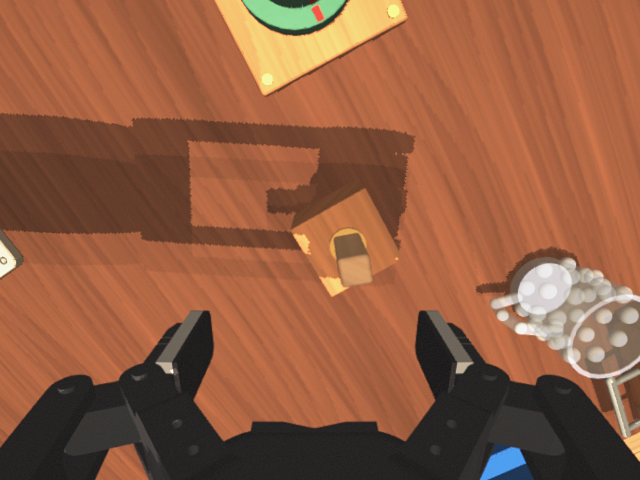

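```bash
python3 - <<'E'
from h import *
d=dict(np.load("w_stand.npz"))
C=ray(d,[(338,257),(367,250),(374,279),(344,285)],130);print(C.round(1),C.mean(0))
for i in range(4):
    v=C[(i+1)%4]-C[i];print(np.linalg.norm(v).round(1),np.degrees(np.arctan2(v[1],v[0])).round(1))
S=ray(d,[(292,232),(365,188),(398,258),(332,296)],64);print(S.round(1),S.mean(0))
for i in range(4):
    v=S[(i+1)%4]-S[i];print(np.linalg.norm(v).round(1),np.degrees(np.arctan2(v[1],v[0])).round(1))
c=d["pixels"][180:305,280:410];c=cv2.resize(c,None,fx=4.5,fy=4.5,interpolation=cv2.INTER_CUBIC)
t=optics.snapshot("scene")["pixels"][130:200,290:350];t=cv2.resize(t,(482,562),interpolation=cv2.INTER_CUBIC)[:,:210]
cv2.imwrite("pics/c1.png",np.hstack([c,cv2.resize(t,(210,c.shape[0]))]))
E
```

```text
[[ 439.7 -241.8  130. ]
 [ 460.4 -247.7  130. ]
 [ 454.4 -270.5  130. ]
 [ 432.8 -263.5  130. ]] [ 446.81524437 -255.85048853  130.        ]
21.5 -15.8
23.6 -104.8
22.7 162.1
22.7 72.4
[[ 407.6 -223.    64. ]
 [ 483.1 -220.9   64. ]
 [ 479.4 -293.6   64. ]
 [ 407.7 -296.6   64. ]] [ 444.44582731 -258.51707826   64.        ]
75.5 1.6
72.9 -92.9
71.8 -177.6
73.6 90.0
```

View pics/c1.png

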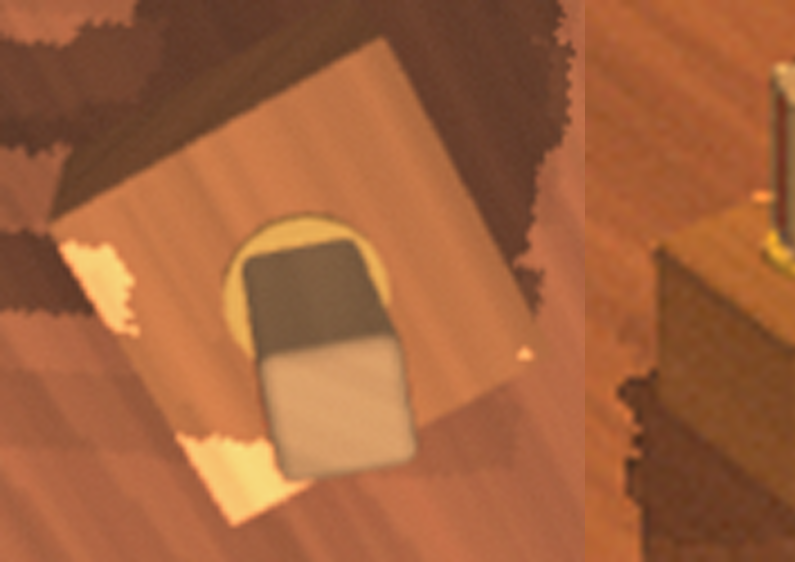

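The wrist crop shows the handle top square (centre ~(355,270)) and collar with no stripe on the flat facing the camera. In the scene crop the red stripe is on the +x-facing flat, so driver x lies at about -16.5°. I'll grasp with tool yaw 164°.

Scaled: -80 degrees is -8.

Emit:
run_rows(
  increments=[
    [[0,0,-1,0,0,0,85],[0,0,-2,0,0,0,85],[0,0,-3,0,0,0,85],[0,0,-4,0,0,0,85],[0,0,-5,0,0,0,85],[0,0,-6,0,0,0,85],[0,0,-7,0,0,0,85],[0,0,-8,0,0,0,85]],
  ],
)

```text
time: 4.08
tool_pos: [430.8, -223.1, 231.3]
tcp_rot: [180.0, -0.0, 140.5]
ft_force: [0.1, -0.6, 0.0]
finger_gap: 85.0
grip_force: 0.0
```

```bash
python3 -c "
from h import *
go((446,-256.5,150),163.5)"
```

```text
rot [  0.03  -0.   -22.97] shift [-33.  -16.2  81.3] gap 85.0
```

Emit:
run_rows(
  increments=[
    [[0,0,-0.8,-0.48,-0.24,0,85],[0,0,-1.6,-0.96,-0.48,0.8,85],[0,0,-2.3,-1.32,-0.648,2,85],[0,0,-2.3,-1.32,-0.648,4,85],[0,0,-2.3,-1.32,-0.648,5.88,60],[0,0,-2.3,-1.32,-0.648,5.88,20],[0,0,-2.3,-1.32,-0.648,5.88,15],[0,0,-2.3,-1.32,-0.648,5.88,15]],
  ],
  grip_n=60,
)

```text
time: 5.08
tool_pos: [446.8, -259.4, 87.2]
tcp_rot: [-179.9, 0.3, 163.0]
ft_force: [0.6, 0.2, -0.6]
finger_gap: 23.6
grip_force: 59.1
```

Emit:
run_rows(
  increments=[
    [[0,0,0,0,0,0,15],[0,0,0,0,0,0,15],[0,0,0,0,0,0,15],[0,0,0,0,0,0,15]],
  ],
  grip_n=80,
)

```text
time: 5.58
tool_pos: [446.7, -259.5, 87.1]
tcp_rot: [-180.0, 0.3, 163.0]
ft_force: [0.6, 2.7, 7.4]
finger_gap: 23.0
grip_force: 81.6
```

```bash
python3 -c "
from h import *
d=snap('wrist','w_g')
go((444.5,-258.5,84),163.5)
print(r.sense()['wrist_torque'])"
```

```text
rot [-0.05  0.26 -0.53] shift [2.4 0.3 3.1] gap 23.5
[ 0.42155646 -0.12194161  0.09372245]
```

Scaled: -80 mm is -3.2, -120 mm is -4.8.

Emit:
run_rows(
  increments=[
    [[0,0,0,0,0,-0.4,15],[0,0,0,0,0,-1.6,15],[0,0,0,0,0,-3.2,15],[0,0,0,0,0,-4.8,15],[0,0,0,0,0,-4.8,15],[0,0,0,0,0,-4.8,15]],
  ],
  grip_n=80,
)

```text
time: 6.38
tool_pos: [444.7, -258.6, 204.4]
tcp_rot: [-180.0, 0.0, 163.0]
ft_force: [0.4, -0.8, -0.1]
finger_gap: 23.2
grip_force: 80.8
```

```bash
python3 -c "
from h import *
d=snap('wrist','w_g')
np.savez('w_g.npz',**{k:np.array(v) for k,v in d.items()})
cv2.imwrite('pics/w_g2.png',np.hstack([d['pixels'][200:480,160:480],cv2.resize(optics.snapshot('scene')['pixels'][60:200,260:400],(280,280))]))
e=dict(np.load('w_stand.npz'))
g=cv2.imread('pics/w_lamp.png')
"
```

```text
(no output)
```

View pics/w_g2.png

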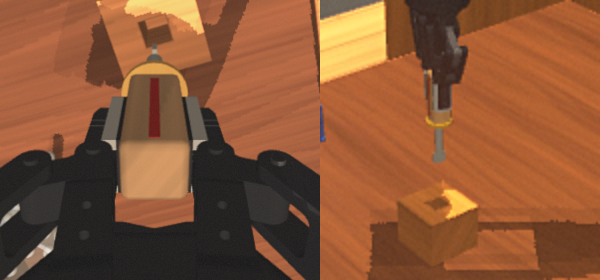

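Held square, with the red stripe facing the camera. The blade tip shows at about (315,247) in the full wrist frame, and the handle's top face spans rows 340–397. Next I'll work out the tip offset in the tool frame, the lamp pose and the cap pose.

```bash
cat >> h.py <<'E'
def tool(X):
    s=r.sense();A=R.from_euler('xyz',s["tcp_rot"],degrees=True);return A.inv().apply(np.atleast_2d(X)-s["tool_pos"])
E
python3 - <<'E'
from h import *
d=dict(np.load('w_g.npz'))
z0=r.sense()['tool_pos'][2]-79
print("tip",tool(ray(d,[(315,246)],z0)).round(1))
print("top",tool(ray(d,[(282,340),(350,340),(346,397),(278,397)],z0+122)).round(1))
print("hole",ray(d,[(315,231),(300,219),(324,214),(332,232),(307,241)],64).round(1))
print("collar L/R",tool(ray(d,[(281,285),(349,285)],z0+60)).round(1))
# lamp from saved picture: pose as measured then
base=dict(d)
def wp(pos,yaw):
    # camera pose relative to tool, from current
    s=r.sense();T=np.eye(4);T[:3,:3]=R.from_euler('xyz',s["tcp_rot"],degrees=True).as_matrix();T[:3,3]=s["tool_pos"]
    C=np.linalg.inv(T)@np.array(d["pose"]);N=np.eye(4);N[:3,:3]=R.from_euler('xyz',[180,0,yaw],degrees=True).as_matrix();N[:3,3]=pos
    return N@C
l=dict(d);l["pose"]=wp((499.5,-4.6,231.2),119.95)
S=ray(l,[(337,103),(443,178),(335,321),(237,263)],15);print(S.round(1))
c=S.mean(0)
v=(S[0]-S[3])+(S[1]-S[2]);ph=np.arctan2(v[1],v[0])-np.pi/2;w=(S[1]-S[0])+(S[2]-S[3]);ph2=np.arctan2(w[1],w[0])
print("board",c,"yaw",np.degrees([ph,ph2]))
p=(ph+ph2)/2;u=np.array([-np.sin(p),np.cos(p)])
print("mouth",c[:2]-28*u,"keeper",c[:2]+47*u)
print("keeper img",ray(l,[(373,193)],86))
k=dict(d);k["pose"]=wp((482.4,247.1,231),119.75)
im=cv2.imread("pics/w_cap.png");hsv=cv2.cvtColor(im,cv2.COLOR_BGR2HSV)
m=cv2.inRange(hsv,(45,60,40),(90,255,255))[:300];b=[x for x in blobs(m,200)]
h=cv2.convexHull(np.vstack(b));e=cv2.fitEllipse(h);print(e,"cap",ray(k,[e[0]],26)[0].round(1))
D=ray(k,[(308,221),(368,210)],26);print(D.round(1),np.degrees(np.arctan2(*(D[1]-D[0])[1::-1])))
E
```

```text
tip [[ 5.7 -0.2 79. ]]
top [[ 13.4 -11.1 -43. ]
 [ 13.4  11.2 -43. ]
 [ -9.8  10.6 -43. ]
 [ -9.8 -13.2 -43. ]]
hole [[ 444.8 -258.4   64. ]
 [ 431.5 -267.1   64. ]
 [ 433.3 -247.2   64. ]
 [ 449.7 -245.2   64. ]
 [ 451.1 -267.3   64. ]]
collar L/R [[  5.  -17.2  19. ]
 [  5.   16.7  19. ]]
[[ 466.    95.1   15. ]
 [ 595.    88.2   15. ]
 [ 584.  -105.6   15. ]
 [ 455.7  -97.7   15. ]]
board [525.18906715  -5.00364737  15.        ] yaw [-3.1570803  -3.31237165]
mouth [523.60912145 -32.95903633] keeper [527.84111887  41.9214698 ]
keeper img [[525.69499599  44.39560217  86.        ]]
((336.2625427246094, 213.88140869140625), (65.36294555664062, 66.923095703125), 69.46868133544922) cap [501.8 255.9  26. ]
[[480.8 235.5  26. ]
 [527.2 275.1  26. ]] 40.437519482902275
```

```bash
python3 -c "
from h import *
go((527,43,190),92)"
```

```text
rot [-4.000e-02 -1.300e-01  7.096e+01] shift [  9.  312.2  13.2] gap 23.2
```

Emit:
run_rows(
  increments=[
    [[0,0,0.9,0.04,1.56,0,15],[0,0,1.8,0.08,3.12,0,15],[0,0,2.7,0.12,4.68,0,15],[0,0,3.6,0.2,6.24,0,15],[0,0,4.5,0.24,7.8,0,15],[0,0,5.4,0.28,9.36,0,15],[0,0,6.3,0.32,10.92,0,15],[0,0,7.1,0.36,12.48,0.52,15]],
  ],
)

```text
time: 7.48
tool_pos: [527.9, 43.6, 190.9]
tcp_rot: [-180.0, 0.0, 91.7]
ft_force: [0.6, -0.7, -0.9]
finger_gap: 23.1
grip_force: 80.7
```

Emit:
run_rows(
  increments=[
    [[0,0,0,0,0,0,15],[0,0,0,0,0,0,15]],
  ],
)

```text
time: 7.72
tool_pos: [526.9, 42.1, 190.2]
tcp_rot: [-179.9, 0.0, 92.1]
ft_force: [1.4, -0.5, -0.9]
finger_gap: 23.0
grip_force: 80.7
```

```bash
python3 -c "
from h import *
d=snap('wrist','w_k')
np.savez('w_k.npz',**{k:np.array(v) for k,v in d.items()})
cv2.imwrite('pics/w_k2.png',cv2.resize(d['pixels'][130:310,220:440],None,fx=3.3,fy=3.3,interpolation=cv2.INTER_CUBIC))
"
```

```text
(no output)
```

View pics/w_k2.png

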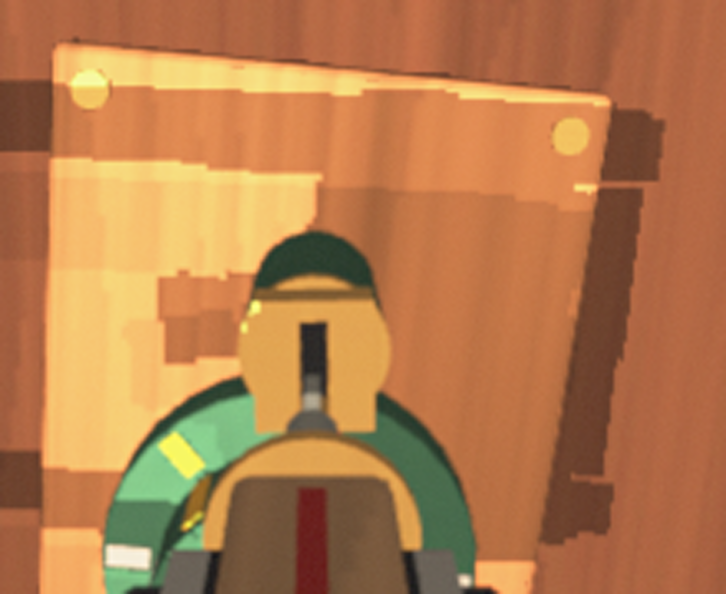

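The slot is at crop cols 301–328 with its far end at row 322. The blade tip is at (311,375), so it's well aligned. I'll compute the exact offset.

```bash
python3 - <<'E'
from h import *
d=dict(np.load('w_k.npz'));f=lambda u,v:(220+u/3.3,130+v/3.3)
z0=r.sense()['tool_pos'][2]-79
print("slot end",tool(ray(d,[f(314,322),f(314,420)],86)).round(1))
print("slot lines",tool(ray(d,[f(301,325),f(301,380),f(328,325),f(328,380)],86)).round(1))
print("head L/R",tool(ray(d,[f(240,350),f(390,350),f(314,280),f(314,292)],86)).round(1))
print("tip",tool(ray(d,[f(311,376),f(311,384)],z0)).round(1),z0)
E
```

```text
slot end [[ 12.4  -0.4 104.7]
 [-10.2  -0.3 104.7]]
slot lines [[ 11.7  -3.2 104.7]
 [ -0.9  -3.2 104.7]
 [ 11.7   2.7 104.7]
 [ -0.9   2.7 104.7]]
head L/R [[  6.  -16.5 104.7]
 [  6.   16.2 104.7]
 [ 21.7  -0.4 104.7]
 [ 19.   -0.4 104.7]]
tip [[ 8.3 -1.  79. ]
 [ 6.6 -1.  79. ]] 111.70198720935693
```

Scaled: 10 mm is 0.4, 1.3 mm is 0.052.

Emit:
run_rows(
  increments=[
    [[0,0,0,0.052,0.024,0.4,15],[0,0,0,0.052,0.024,0.8,15],[0,0,0,0.052,0.024,1,15],[0,0,0,0.052,0.024,1.16,15],[0,0,0,0.052,0.024,1.24,15],[0,0,0,0.052,0.024,1.32,15],[0,0,0,0.052,0.024,1.32,15]],
  ],
)

```text
time: 8.65
tool_pos: [528.2, 43.7, 158.3]
tcp_rot: [180.0, 0.0, 92.0]
ft_force: [-0.0, -0.7, -1.3]
finger_gap: 22.9
grip_force: 80.7
```

Emit:
run_rows(
  increments=[
    [[0,0,0,0,0,0.12,15],[0,0,-1,0,0,0.12,15],[0,0,-2,0,0,0.12,15],[0,0,-3,0,0,0.12,15],[0,0,-4,0,0,0.12,15],[0,0,-5,0,0,0.12,15],[0,0,-6,0,0,0.12,15],[0,0,-7,0,0,0.12,15]],
  ],
)

```text
time: 9.65
tool_pos: [528.1, 43.9, 155.0]
tcp_rot: [180.0, -0.0, 162.3]
ft_force: [1.2, 1.1, -2.9]
finger_gap: 23.1
grip_force: 80.5
```

```bash
python3 -c "
from h import *
print(r.sense()['wrist_torque'],r.sense()['ft_force'])"
```

```text
[ 0.26606515 -0.13000282 -0.06496095] [ 1.15441916  1.09770476 -2.92846502]
```

Scaled: -8 degrees is -0.8.

Emit:
run_rows(
  increments=[
    [[0,0,-0.4,0,0,0,15],[0,0,-0.8,0,0,0,15],[0,0,-0.8,0,0,0,15]],
  ],
)

```text
time: 10.02
tool_pos: [528.1, 43.9, 155.0]
tcp_rot: [180.0, -0.0, 169.9]
ft_force: [0.5, 1.6, -3.0]
finger_gap: 23.4
grip_force: 80.5
```

```bash
python3 -c "
from h import *
print(r.sense()['wrist_torque'],r.sense()['ft_force'])
d=snap('top');hsv=cv2.cvtColor(d['pixels'],cv2.COLOR_BGR2HSV)
m=cv2.inRange(hsv,(0,170,80),(6,255,255))|cv2.inRange(hsv,(174,170,80),(180,255,255));m[:240]=0;m[330:]=0;m[:,:250]=0;m[:,360:]=0
for k in blobs(m,4): q=cv2.minAreaRect(k);print(q)
"
```

```text
[ 0.41189447 -0.0650071  -0.0763672 ] [ 0.54210948  1.61048647 -2.99904289]
```

Scaled: -6 degrees is -0.6.

Emit:
run_rows(
  increments=[
    [[0,0,-0.3,0,0,0,15],[0,0,-0.6,0,0,0,15],[0,0,-0.6,0,0,0,15]],
  ],
)

```text
time: 10.45
tool_pos: [528.1, 44.0, 155.1]
tcp_rot: [180.0, -0.0, 175.9]
ft_force: [0.5, 3.2, -3.2]
finger_gap: 23.0
grip_force: 80.4
```

```bash
python3 -c "
from h import *
print(r.sense()['wrist_torque'])"
```

```text
[ 0.64851249 -0.10761933 -0.08185879]
```

Emit:
run_rows(
  increments=[
    [[0,0,-0.2,0,0,0,15],[0,0,-0.4,0,0,0,15],[0,0,-0.4,0,0,0,15]],
  ],
)

```text
time: 10.82
tool_pos: [528.1, 43.9, 155.1]
tcp_rot: [180.0, -0.0, 180.0]
ft_force: [0.4, 4.5, -4.4]
finger_gap: 22.8
grip_force: 80.2
```

```bash
python3 -c "
from h import *
print(r.sense()['wrist_torque'])"
```

```text
[ 1.06685346 -0.07821014 -0.08868491]
```

Emit:
run_rows(
  increments=[
    [[0,0,-0.3,0,0,0,15],[0,0,-0.5,0,0,0,15],[0,0,-0.5,0,0,0,15]],
  ],
)

```text
time: 11.2
tool_pos: [528.0, 44.0, 155.1]
tcp_rot: [180.0, -0.0, -175.0]
ft_force: [0.6, 3.8, -4.6]
finger_gap: 23.2
grip_force: 80.1
```

```bash
python3 -c "
from h import *
print(r.sense()['wrist_torque'])
a=snap('wrist')['pixels'];b=snap('scene')['pixels']
cv2.imwrite('pics/k3.png',np.hstack([cv2.resize(a[130:330,210:450],(480,400)),cv2.resize(b[180:280,300:380],(320,400))]))"
```

```text
[ 1.31192109 -0.11426301 -0.16820373]
```

View pics/k3.png

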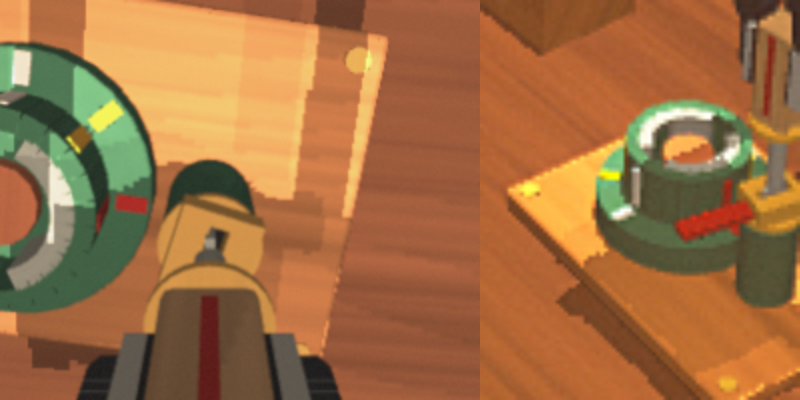

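The tab now points along +x, clear of the mouth. The head sits about 17° behind the blade (backlash), close to the computed stop. I'll confirm with one more nudge.

Emit:
run_rows(
  increments=[
    [[0,0,-0.2,0,0,0,15],[0,0,-0.4,0,0,0,15],[0,0,-0.4,0,0,0,15]],
  ],
)

```text
time: 11.68
tool_pos: [528.0, 44.1, 155.1]
tcp_rot: [179.9, -0.0, -171.0]
ft_force: [-0.1, 5.7, -5.8]
finger_gap: 23.1
grip_force: 80.2
```

```bash
python3 -c "
from h import *
print(r.sense()['wrist_torque'])"
```

```text
[ 1.36186372  0.0214125  -0.31838509]
```

Firm stop: the torque has risen to 0.32 N m. Back off and lift out.

Scaled: -60 mm is -2.4, -40 mm is -1.6, 8 degrees is 0.8.

Emit:
run_rows(
  increments=[
    [[0,0,0.8,0,0,0,15],[0,0,1.5,0,0,0,15],[0,0,1.5,0,0,-0.6,15],[0,0,1.5,0,0,-1.6,15],[0,0,1.5,0,0,-2.4,15],[0,0,1.5,0,0,-2.4,15]],
  ],
)

```text
time: 12.42
tool_pos: [529.9, 43.3, 218.4]
tcp_rot: [-180.0, 0.3, 174.0]
ft_force: [0.0, -0.0, -1.2]
finger_gap: 22.9
grip_force: 80.7
```

```bash
python3 -c "
from h import *
d=snap('wrist');np.savez('w_u.npz',**{k:np.array(v) for k,v in d.items()})
a=d['pixels']
cv2.imwrite('pics/k4.png',cv2.resize(a[130:430,210:430],(586,800))[:600])
go((444.5,-258.5,215),163.5)
hsv=cv2.cvtColor(a,cv2.COLOR_BGR2HSV)
m=cv2.inRange(hsv,(0,170,80),(6,255,255))|cv2.inRange(hsv,(174,170,80),(180,255,255))
for k in blobs(m,10): print(cv2.minAreaRect(k))
"
```

```text
rot [1.000e-02 1.500e-01 1.051e+01] shift [  52.5 -309.1    1.5] gap 22.8
((314.0, 307.5), (59.0, 10.0), 90.0)
((307.6230773925781, 253.51541137695312), (6.573841094970703, 13.767855644226074), 7.125016689300537)
((282.5, 215.5), (11.0, 5.0), 0.0)
((637.5, 284.5), (23.0, 3.0), 90.0)
((270.41180419921875, 220.85296630859375), (2.6678919792175293, 10.186494827270508), 14.03624439239502)
```

View pics/k4.png

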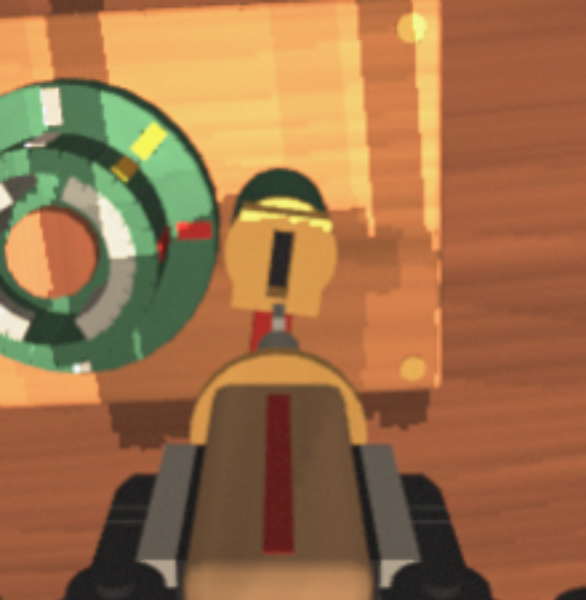

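The driver is out and the keeper slot lies at about -13°, which is the stop, with the tab clear. Returning the driver to the block.

Scaled: -309 mm is -12.36, 52.5 mm is 2.1, 10.5 degrees is 1.05.

Emit:
run_rows(
  increments=[
    [[0,0,0.1,0.24,-1.4,0,15],[0,0,0.3,0.52,-3,0,15],[0,0,0.5,0.8,-4.6,0,15],[0,0,0.6,1.08,-6.4,0,15],[0,0,0.8,1.4,-8.2,0,15],[0,0,0.9,1.72,-10,0,15],[0,0,1.05,2,-11.6,0,15],[0,0,1.05,2.1,-12.36,0,15]],
  ],
)

```text
time: 13.48
tool_pos: [442.2, -259.6, 214.1]
tcp_rot: [180.0, -0.1, 163.4]
ft_force: [-0.3, 0.2, -1.3]
finger_gap: 23.1
grip_force: 80.7
```

Emit:
run_rows(
  increments=[
    [[0,0,0,0,0,0,15],[0,0,0,0,0,1.2,15],[0,0,0,0,0,2,15],[0,0,0,0,0,2,15]],
  ],
)

```text
time: 13.98
tool_pos: [442.7, -255.9, 163.1]
tcp_rot: [179.9, -0.2, 163.6]
ft_force: [0.8, 0.3, 0.1]
finger_gap: 23.3
grip_force: 80.7
```

```bash
python3 -c "
from h import *
go((444.5,-258.5,88),163.5)
d=snap('wrist');np.savez('w_u.npz',**{k:np.array(v) for k,v in d.items()})
a=d['pixels']
cv2.imwrite('pics/k5.png',cv2.resize(a[150:350,220:420],(600,600)))
"
```

```text
rot [ 0.11 -0.24  0.07] shift [-2.8 -2.1 75.1] gap 23.3
```

View pics/k5.png

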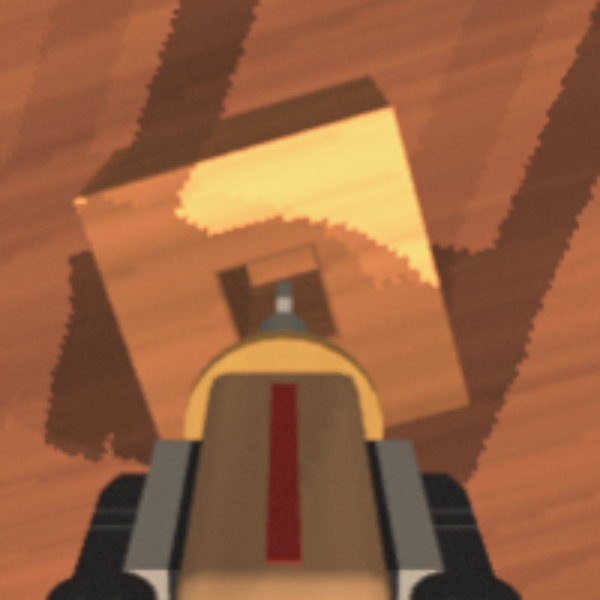

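I've now viewed 12 pictures, past the limit of 10, so I'll view no more and work from numbers only. In the last one the hole's far edge runs (218,270)–(315,243) in the crop, and the blade tip is at about (283,283).

```bash
python3 - <<'E'
from h import *
d=dict(np.load('w_u.npz'));f=lambda u,v:(220+u/3,150+v/3)
H=ray(d,[f(218,270),f(315,243),f(340,332)],64);print(H.round(1),"hole c",((H[0]+H[2])/2).round(1),np.linalg.norm(H[1]-H[0]))
S=ray(d,[f(78,203),f(390,107),f(468,403)],64);print(S.round(1),"stand c",((S[0]+S[2])/2).round(1))
z0=r.sense()['tool_pos'][2]-79
t=ray(d,[f(283,283)],z0);print("tip edge",t,tool(t))
print("target tool",tool([(H[0]+H[2])/2,(S[0]+S[2])/2]).round(1))
E
```

```text
[[ 433.1 -269.1   64. ]
 [ 433.3 -245.4   64. ]
 [ 456.3 -245.7   64. ]] hole c [ 444.7 -257.4   64. ] 23.778563471232694
[[ 408.4 -295.4   64. ]
 [ 407.4 -220.4   64. ]
 [ 483.3 -220.4   64. ]] stand c [ 445.8 -257.9   64. ]
tip edge [[ 433.96886852 -253.42786339   85.63471406]] [[ 9.82194876  0.31289995 79.01901091]]
target tool [[ -1.6  -0.5 100.6]
 [ -2.8  -0.7 100.6]]
```

Emit:
run_rows(
  increments=[
    [[0,0,0,-0.152,-0.036,0,15],[0,0,0,-0.152,-0.036,0.48,15],[0,0,0,-0.152,-0.036,0.96,15],[0,0,0,-0.152,-0.036,1.6,15],[0,0,0,-0.152,-0.036,1.6,15]],
  ],
)

```text
time: 14.65
tool_pos: [445.5, -259.1, 122.8]
tcp_rot: [179.9, -0.2, 163.5]
ft_force: [0.1, 0.4, -1.2]
finger_gap: 22.8
grip_force: 80.7
```

Scaled: 33.5 mm is 1.34, 30 mm is 1.2.

Emit:
run_rows(
  increments=[
    [[0,0,0,0,0,0.48,15],[0,0,0,0,0,0.88,15],[0,0,0,0,0,1.2,15],[0,0,0,0,0,1.34,15],[0,0,0,0,0,1.34,15]],
  ],
)

```text
time: 15.28
tool_pos: [446.8, -260.0, 91.6]
tcp_rot: [180.0, -0.0, 163.5]
ft_force: [-0.1, 0.3, -1.3]
finger_gap: 22.6
grip_force: 80.7
```

Scaled: 1 mm is 0.04, 2 mm is 0.08.

Emit:
run_rows(
  increments=[
    [[0,0,0,0,0,0.04,15],[0,0,0,0,0,0.08,15],[0,0,0,0,0,0.08,15]],
  ],
)

```text
time: 15.65
tool_pos: [446.9, -260.1, 89.9]
tcp_rot: [-180.0, 0.0, 163.5]
ft_force: [0.7, 0.5, -0.8]
finger_gap: 23.3
grip_force: 80.7
```

Scaled: 3 mm is 0.12, 2 mm is 0.08.

Emit:
run_rows(
  increments=[
    [[0,0,0,0,0,0.04,15],[0,0,0,0,0,0.08,15],[0,0,0,0,0,0.12,15],[0,0,0,0,0,0.12,15]],
  ],
)

```text
time: 16.15
tool_pos: [447.0, -260.1, 87.1]
tcp_rot: [-180.0, 0.0, 163.5]
ft_force: [-2.4, 0.3, 4.0]
finger_gap: 23.5
grip_force: 81.5
```

Seated on the collar. Release and rise.

Scaled: -5 mm is -0.2, -145 mm is -5.8.

Emit:
run_rows(
  increments=[
    [[0,0,0,0,0,0,30],[0,0,0,0,0,0,50],[0,0,0,0,0,0,85],[0,0,0,0,0,-0.2,85],[0,0,0,0,0,-2,85],[0,0,0,0,0,-4,85],[0,0,0,0,0,-5.8,85],[0,0,0,0,0,-5.8,85]],
  ],
)

```text
time: 17.15
tool_pos: [449.1, -261.6, 237.4]
tcp_rot: [-179.8, 0.5, 163.5]
ft_force: [-0.0, -0.7, -0.6]
finger_gap: 84.9
grip_force: 0.0
```

```bash
python3 - <<'E'
from h import *
d=snap("scene");im=d["pixels"];hsv=cv2.cvtColor(im,cv2.COLOR_BGR2HSV)
o=cv2.imread("pics/scene0.png")
print("scene diff at driver",np.abs(im[130:200,295:345].astype(int)-o[130:200,295:345]).mean())
for n,X in [("top",(446,-258,130)),("collar",(446,-258,66))]: print(n,proj(d,X))
d=snap("wrist");np.savez('w_r.npz',**{k:np.array(v) for k,v in d.items()})
go((500,0,231),95)
E
```

```text
scene diff at driver 13.322285714285714
top [[318.1799798  138.68610581]]
collar [[318.27895178 160.14491479]]
rot [2.000e-02 8.000e-02 6.846e+01] shift [ 23.4 264.5   1.2] gap 84.8
```

```bash
python3 -c "
from h import *
go((523.6,-33,200),176.8)"
```

```text
rot [ -0.03   0.07 -13.34] shift [ -8.6 239.6  32.3] gap 84.8
```

The manual's scale: shifts go in units of 25 mm and turns go in units of 10 degrees. Converting my numbers, 239.6 mm is 9.584, 215 mm is 8.6, -13.3 degrees is -1.33.

Emit:
run_rows(
  increments=[
    [[0,0,-0.2,-0.04,1.6,0,85],[0,0,-0.4,-0.12,3.4,0,85],[0,0,-0.6,-0.16,5.2,0.4,85],[0,0,-0.9,-0.24,7,0.8,85],[0,0,-1.2,-0.32,8.6,1.28,85],[0,0,-1.33,-0.344,9.584,1.28,85],[0,0,-1.33,-0.344,9.584,1.28,85],[0,0,-1.33,-0.344,9.584,1.28,85]],
  ],
)

```text
time: 18.25
tool_pos: [522.6, -33.2, 198.7]
tcp_rot: [-180.0, -0.1, 176.7]
ft_force: [-1.2, 0.5, 0.5]
finger_gap: 84.9
grip_force: 0.0
```

```bash
python3 - <<'E'
from h import *
d=snap("wrist","w_m");np.savez('w_m.npz',**{k:np.array(v) for k,v in d.items()})
im=d["pixels"];hsv=cv2.cvtColor(im,cv2.COLOR_BGR2HSV)
s=d["pixels"]
c=proj(d,(523.6,-33,70))[0];print("expected mouth px",c,"rim r px",proj(d,(523.6,-69,70)),"shoulder",proj(d,[(523.6,-86,36),(577,-33,36)]))
m=cv2.inRange(hsv,(45,50,30),(90,255,255))
for k in blobs(m,300): e=cv2.fitEllipse(cv2.convexHull(k));print("green",np.round(e[0],1),np.round(e[1],1),cv2.contourArea(k))
for n,lo,hi in [("yellow",(24,150,150),(34,255,255)),("red",(0,170,80),(6,255,255)),("white",(0,0,150),(180,60,255))]:
    for k in blobs(cv2.inRange(hsv,lo,hi),12):
        x,y,w,h=cv2.boundingRect(k)
        if abs(x-c[0])<130 and abs(y-c[1])<130: print(n,cv2.contourArea(k),x,y,w,h,np.round(cv2.minAreaRect(k)[0],1),round(cv2.minAreaRect(k)[2],1))
o=cv2.imread("pics/scene0.png");n=snap("scene")["pixels"]
print("driver match",cv2.minMaxLoc(cv2.matchTemplate(n[120:200,285:355],o[134:166,308:330],cv2.TM_CCOEFF_NORMED)))
E
```

```text
expected mouth px [314.81749889 236.69584728] rim r px [[269.61553464 239.18565113]] shoulder [[255.15779957 229.12767303]
 [318.04972103 281.36535903]]
green [317.  220.2] [115.1 117.3] 9977.0
green [619.6 184.5] [61.  74.1] 2104.5
green [400.8 222.7] [36.7 45. ] 498.0
yellow 79.5 348 182 14 13 [354.5 188. ] 45.0
red 644.5 390 259 26 47 [402.8 281.9] 15.5
red 60.5 259 221 14 7 [265.5 224. ] 90.0
red 52.5 363 222 12 6 [368.5 224.5] 90.0
white 557.5 327 202 28 63 [340.8 232.8] 88.9
white 514.0 282 201 27 65 [294.5 232.7] 2.3
white 118.0 313 165 9 16 [317.  172.5] 90.0
driver match (-0.4286322295665741, 0.9241610169410706, (21, 29), (23, 14))
```

```bash
python3 - <<'E'
from h import *
d=dict(np.load('w_m.npz'))
A=ray(d,[(265.5,224),(368.5,224.5)],36);print("reds mid",A.mean(0).round(1),"sep",np.linalg.norm(A[1]-A[0]).round(1),"yaw",np.degrees(np.arctan2(*(A[0]-A[1])[1::-1])).round(1))
im=d["pixels"];hsv=cv2.cvtColor(im,cv2.COLOR_BGR2HSV)
g=[k for k in blobs(cv2.inRange(hsv,(45,50,30),(90,255,255)),3000)][0]
def circ(p,z):
    X=ray(d,p,z)[:,:2];(c,rad)=cv2.minEnclosingCircle(X.astype(np.float32))
    a=np.c_[2*X,np.ones(len(X))];s=np.linalg.lstsq(a,(X**2).sum(1),rcond=None)[0];return np.round(s[:2],1),round(np.sqrt(s[2]+s[:2]@s[:2]),1),np.round(c,1),round(rad,1)
h=cv2.convexHull(g)[:,0].astype(float);print("hull z36",circ(h,36))
w=[k for k in blobs(cv2.inRange(hsv,(0,0,150),(180,60,255)),300) if abs(cv2.boundingRect(k)[0]-315)<60]
hw=cv2.convexHull(np.vstack(w))[:,0].astype(float);print("white hull z70",circ(hw,70))
# bore: inner edges
pts=[]
M=np.zeros(im.shape[:2],np.uint8);cv2.drawContours(M,w,-1,1,-1)
for v in range(206,262,4):
    c=np.where(M[v])[0]
    L=c[c<318];Rr=c[c>318]
    if len(L) and len(Rr): pts+= [(L.max()+.5,v),(Rr.min()-.5,v)]
print("bore z70",circ(pts,70))
print("marks white",ray(d,[(317,172.5)],36).round(1))
E
```

```text
reds mid [522.3 -31.   36. ] sep 91.0 yaw -93.6
hull z36 (array([521.2, -30.9]), np.float64(51.9), array([521.1, -31.1]), 52.3)
white hull z70 (array([521.1, -30.9]), np.float64(28.5), array([521.2, -30.8]), 29.0)
bore z70 (array([522., -31.]), np.float64(21.7), array([520.6, -31.1]), 23.3)
marks white [[477.2 -28.5  36. ]]
```

```bash
python3 -c "
from h import *
go((502,256,150),-139.6)"
```

```text
rot [ 1.000e-02 -5.000e-02 -4.371e+01] shift [ 37.6 288.   49.3] gap 85.2
```

Emit:
run_rows(
  increments=[
    [[0,0,-0.5,0.16,1.44,0,85],[0,0,-1.1,0.36,2.96,0,85],[0,0,-1.7,0.56,4.48,0,85],[0,0,-2.3,0.8,6.08,0.4,85],[0,0,-2.9,1.04,7.8,0.8,85],[0,0,-3.6,1.24,9.48,1.4,85],[0,0,-4.37,1.44,11,1.96,85],[0,0,-4.37,1.504,11.52,1.96,85]],
  ],
)

```text
time: 19.35
tool_pos: [501.0, 257.4, 149.3]
tcp_rot: [179.9, -0.1, -139.5]
ft_force: [-0.4, -0.9, 0.6]
finger_gap: 85.0
grip_force: 0.0
```

Emit:
run_rows(
  increments=[
    [[0,0,0,0,0,0,85],[0,0,0,0,0,0,85]],
  ],
)

```text
time: 19.6
tool_pos: [502.9, 255.6, 151.6]
tcp_rot: [-180.0, 0.0, -139.7]
ft_force: [0.1, -0.5, -0.4]
finger_gap: 85.1
grip_force: 0.0
```

```bash
python3 - <<'E'
from h import *
d=snap("wrist","w_c2");np.savez('w_c2.npz',**{k:np.array(v) for k,v in d.items()})
hsv=cv2.cvtColor(d["pixels"],cv2.COLOR_BGR2HSV)
b=blobs(cv2.inRange(hsv,(45,60,40),(90,255,255)),200)
c0=proj(d,(502,256,26))[0];print(c0)
b=[k for k in b if np.linalg.norm(k[:,0].mean(0)-c0)<110];print(len(b))
X=ray(d,cv2.convexHull(np.vstack(b))[:,0],26)[:,:2].astype(np.float32);print("flange",cv2.minEnclosingCircle(X))
for k in blobs(cv2.inRange(hsv,(0,0,140),(180,80,255)),8):
    p=np.array(cv2.minAreaRect(k)[0])
    if np.linalg.norm(p-c0)<70: print("white",p.round(1),cv2.contourArea(k),ray(d,[p],26).round(1))
s=r.sense();print(s["tool_pos"],s["tcp_rot"][2])
E
```

```text
[314.94317273 235.7148596 ]
1
flange ((502.0494689941406, 255.1974334716797), 33.67726516723633)
white [313.5 200. ] 74.0 [[481.2 236.9  26. ]]
[502.84033591 255.62155176 151.51675168] -139.6786070062855
```

Scaled: 121.5 mm is 4.86, 80 mm is 3.2, -0.7 degrees is -0.07.

Emit:
run_rows(
  increments=[
    [[0,0,-0.07,0.036,0.008,1.6,85],[0,0,-0.07,0.036,0.008,3.2,85],[0,0,-0.07,0.036,0.008,4.4,70],[0,0,-0.07,0.036,0.008,4.86,50],[0,0,-0.07,0.036,0.008,4.86,20],[0,0,-0.07,0.036,0.008,4.86,5],[0,0,-0.07,0.036,0.008,4.86,5],[0,0,-0.07,0.036,0.008,4.86,5]],
  ],
  grip_n=90,
)

```text
time: 20.65
tool_pos: [502.8, 256.8, 31.3]
tcp_rot: [-179.9, 0.2, -138.8]
ft_force: [0.2, -1.0, 7.5]
finger_gap: 12.3
grip_force: 88.7
```

Emit:
run_rows(
  increments=[
    [[0,0,0,0,0,0,5],[0,0,0,0,0,0,5],[0,0,0,0,0,-0.2,5],[0,0,0,0,0,-2,5],[0,0,0,0,0,-4,5],[0,0,0,0,0,-6,5],[0,0,0,0,0,-6.4,5],[0,0,0,0,0,-6.4,5]],
  ],
)

```text
time: 21.65
tool_pos: [501.3, 256.6, 189.6]
tcp_rot: [-180.0, 0.0, -138.8]
ft_force: [-0.2, 0.3, -1.8]
finger_gap: 12.6
grip_force: 87.9
```

```bash
python3 - <<'E'
from h import *
d=snap("wrist","w_c3");np.savez('w_c3.npz',**{k:np.array(v) for k,v in d.items()})
hsv=cv2.cvtColor(d["pixels"],cv2.COLOR_BGR2HSV)
s=r.sense();z=s["tool_pos"][2]-30+26
g=cv2.inRange(hsv,(45,60,40),(90,255,255))
for k in blobs(g,100): print(cv2.boundingRect(k),cv2.contourArea(k))
for k in blobs(cv2.inRange(hsv,(0,0,140),(180,80,255)),8):
    p=np.array(cv2.minAreaRect(k)[0])
    t=tool(ray(d,[p],z))[0]
    if np.hypot(*t[:2])<60: print("white",p.round(1),cv2.contourArea(k),t.round(1))
for x in (-34,34):
    print(proj(d,s["tool_pos"]+R.from_euler('xyz',s["tcp_rot"],degrees=True).apply([x,0,4])))
go((521.5,-31,190),176.7)
E
```

```text
(242, 237, 144, 106) 7138.5
(0, 0, 123, 102) 5354.0
white [314. 249.] 169.5 [28.8  0.1  4. ]
white [341.  341.5] 47.5 [-18.1  13.    4. ]
white [287.  341.3] 46.0 [-18.  -12.9   4. ]
[[313.90362756 368.97691648]]
[[313.75767134 237.62004171]]
rot [-0.   -0.1  44.47] shift [ 173.3 -230.    -1.9] gap 12.4
```

```bash
python3 - <<'E'
from h import *
d=dict(np.load('w_c3.npz'))
hsv=cv2.cvtColor(d["pixels"],cv2.COLOR_BGR2HSV)
k=[k for k in blobs(cv2.inRange(hsv,(45,60,40),(90,255,255)),6000) if cv2.boundingRect(k)[0]>200][0][:,0]
z=r.sense()["tool_pos"][2]-5.3
k=k[k[:,1]<300]
# outermost arc: top pixel per column + left/right extreme per row
top={};
for x,y in k: top[x]=min(y,top.get(x,999))
P=np.array([(x,y) for x,y in top.items()],float)
X=tool(ray(d,P,z))[:,:2]
s=np.linalg.lstsq(np.c_[2*X,np.ones(len(X))],(X**2).sum(1),rcond=None)[0];print(s[:2],np.sqrt(s[2]+s[:2]@s[:2]))
# fixed radius 34
from scipy.optimize import least_squares
print(least_squares(lambda c:np.hypot(*(X-c).T)-34,[0,0],loss='soft_l1').x)
E
```

```text
[ 0.99536424 -0.02773506] 32.95043937453069
[-0.22980013 -0.03841652]
```

Scaled: -230 mm is -9.2, -190 mm is -7.6, 44.5 degrees is 4.45.

Emit:
run_rows(
  increments=[
    [[0,0,0.5,0.8,-1,0,5],[0,0,1.1,1.76,-2.32,0,5],[0,0,1.7,2.72,-3.64,0,5],[0,0,2.3,3.72,-4.96,0,5],[0,0,2.9,4.72,-6.28,0,5],[0,0,3.5,5.68,-7.6,0,5],[0,0,4.1,6.6,-8.76,0,5],[0,0,4.45,6.932,-9.2,-0.08,5]],
  ],
)

```text
time: 22.7
tool_pos: [520.5, -32.4, 188.4]
tcp_rot: [180.0, -0.3, 176.4]
ft_force: [0.5, 0.4, -0.8]
finger_gap: 12.8
grip_force: 88.0
```

Emit:
run_rows(
  increments=[
    [[0,0,0,0,0,0,5],[0,0,0,0,0,0,5],[0,0,0,0,0,0,5]],
  ],
)

```text
time: 23.08
tool_pos: [522.1, -29.6, 191.0]
tcp_rot: [180.0, -0.0, 176.8]
ft_force: [-0.5, 0.3, -1.0]
finger_gap: 12.7
grip_force: 88.0
```

```bash
python3 - <<'E'
from h import *
d=snap("wrist","w_c4");np.savez('w_c4.npz',**{k:np.array(v) for k,v in d.items()})
hsv=cv2.cvtColor(d["pixels"],cv2.COLOR_BGR2HSV)
s=r.sense();print(s["tool_pos"],s["tcp_rot"])
for n,lo,hi in [("yellow",(24,150,120),(34,255,255)),("red",(0,150,80),(8,255,255)),("white",(0,0,120),(180,70,255))]:
    for k in blobs(cv2.inRange(hsv,lo,hi),12):
        p=np.array(cv2.minAreaRect(k)[0]);X=ray(d,[p],36)[0]
        if np.hypot(*(X[:2]-[521.5,-31]))<70: print(n,cv2.contourArea(k),p.round(1),X.round(1),tool(X).round(1))
E
```

```text
[522.1239486  -29.75751145 191.15821473] [ 1.79989135e+02 -1.18305403e-02  1.76784357e+02]
yellow 76.0 [351. 190.] [492.1   2.7  36. ] [[ 31.7  30.7 155.2]]
red 74.5 [365.5 227. ] [524.9  14.4  36. ] [[ -0.3  44.2 155.2]]
red 72.0 [260.5 227. ] [519.7 -76.1  36. ] [[ -0.2 -46.4 155.1]]
white 429.0 [339.4 223.1] [520.1  -8.   36. ] [[  3.2  21.6 155.2]]
white 428.0 [286.1 223.4] [517.8 -53.7  36. ] [[  2.9 -24.2 155.2]]
white 179.5 [314. 249.] [542.3 -31.1  36. ] [[-20.3  -0.3 155.2]]
white 125.0 [313. 174.] [477.1 -28.3  36. ] [[ 45.   -1.1 155.2]]
white 40.5 [313.  187.5] [488.3 -28.9  36. ] [[ 33.8  -1.1 155.2]]
```

Scaled: 93 mm is 3.72, 30 mm is 1.2.

Emit:
run_rows(
  increments=[
    [[0,0,0,-0.016,-0.044,1.2,5],[0,0,0,-0.016,-0.044,2.4,5],[0,0,0,-0.016,-0.044,3.2,5],[0,0,0,-0.016,-0.044,3.44,5],[0,0,0,-0.016,-0.044,3.6,5],[0,0,0,-0.016,-0.044,3.72,5],[0,0,0,-0.016,-0.044,3.76,5],[0,0,0,-0.016,-0.044,3.76,5]],
  ],
)

```text
time: 24.12
tool_pos: [522.8, -32.0, 97.7]
tcp_rot: [-180.0, 0.0, 176.7]
ft_force: [-1.0, -0.4, -2.1]
finger_gap: 12.6
grip_force: 88.0
```

```bash
python3 -c "
from h import *
s=r.sense();print(s['wrist_torque'],s['tool_pos'],s['tcp_rot'])"
```

```text
[ 0.04399699  0.01526695 -0.0095459 ] [522.78943741 -31.98307551  97.71084724] [-1.79995788e+02  3.76356429e-02  1.76658426e+02]
```

Emit:
run_rows(
  increments=[
    [[0,0,0,0,0,0.08,5],[0,0,0,0,0,0.16,5],[0,0,0,0,0,0.24,5],[0,0,0,0,0,0.32,5],[0,0,0,0,0,0.32,5]],
  ],
)

```text
time: 24.75
tool_pos: [522.6, -31.9, 89.4]
tcp_rot: [-180.0, 0.0, 176.7]
ft_force: [-1.2, -0.6, 2.5]
finger_gap: 13.0
grip_force: 88.7
```

```bash
python3 -c "
from h import *
s=r.sense();print(s['wrist_torque'],s['tool_pos'])"
```

```text
[-0.03074389  0.29999757 -0.01610598] [522.64484643 -31.93360677  89.41370602]
```

Emit:
run_rows(
  increments=[
    [[0,0,0,0,0,0.08,5],[0,0,0,0,0,0.16,5],[0,0,0,0,0,0.24,5],[0,0,0,0,0,0.28,5],[0,0,0,0,0,0.28,5]],
  ],
)

```text
time: 25.38
tool_pos: [522.7, -32.0, 82.4]
tcp_rot: [-180.0, 0.0, 176.7]
ft_force: [-1.0, -0.3, 5.1]
finger_gap: 12.3
grip_force: 89.0
```

```bash
python3 -c "
from h import *
s=r.sense();print(s['wrist_torque'],s['tool_pos'])"
```

```text
[0.04499733 0.14281537 0.02919915] [522.70209503 -31.97534088  82.38925067]
```

Emit:
run_rows(
  increments=[
    [[0,0,0,0,0,0.02,5],[0,0,0,0,0,0.04,5],[0,0,0,0,0,0.04,5]],
  ],
)

```text
time: 25.75
tool_pos: [522.7, -32.0, 81.5]
tcp_rot: [-180.0, 0.0, 176.7]
ft_force: [-1.5, -0.1, 5.6]
finger_gap: 13.0
grip_force: 89.1
```

Emit:
run_rows(
  increments=[
    [[0,0,0,0,0,0.02,5],[0,0,0,0,0,0.02,5]],
  ],
)

```text
time: 26.0
tool_pos: [522.7, -32.0, 81.3]
tcp_rot: [-180.0, 0.0, 176.7]
ft_force: [-2.4, -0.2, 8.3]
finger_gap: 12.3
grip_force: 89.6
```

Flush contact reached. Press slightly more, then turn clockwise to about 40° and check.

Emit:
run_rows(
  increments=[
    [[0,0,0,0,0,0.028,5],[0,0,0.6,0,0,0.028,5],[0,0,1.3,0,0,0.028,5],[0,0,2,0,0,0.028,5],[0,0,2.7,0,0,0.028,5],[0,0,3.4,0,0,0.028,5],[0,0,4,0,0,0.028,5],[0,0,4,0,0,0.028,5]],
  ],
)

```text
time: 27.0
tool_pos: [523.7, -31.9, 81.2]
tcp_rot: [179.9, 0.1, 136.6]
ft_force: [-0.5, 0.7, 8.7]
finger_gap: 12.6
grip_force: 89.5
```

```bash
python3 - <<'E'
from h import *
s=r.sense();print(s['wrist_torque'],s['tool_pos'])
d=snap("wrist","w_c5");np.savez('w_c5.npz',**{k:np.array(v) for k,v in d.items()})
hsv=cv2.cvtColor(d["pixels"],cv2.COLOR_BGR2HSV)
for n,lo,hi in [("yellow",(24,150,120),(34,255,255)),("red",(0,150,80),(8,255,255)),("white",(0,0,120),(180,70,255))]:
    for k in blobs(cv2.inRange(hsv,lo,hi),12):
        p=np.array(cv2.minAreaRect(k)[0]);X=ray(d,[p],36)[0];Y=ray(d,[p],76)[0]
        if np.hypot(*(X[:2]-[522.5,-32]))<80: print(n,cv2.contourArea(k),p.round(1),"z36",tool(X)[0].round(1),"z76",tool(Y)[0].round(1))
E
```

```text
[ 0.09885948 -0.08292091 -0.11638334] [523.70826079 -31.91076438  81.20367864]
yellow 224.5 [321.6 193.9] z36 [46.9  3.4 45.1] z76 [53.8  2.5  5.1]
red 213.5 [377.9 223.2] z36 [30.9 34.1 45.2] z76 [41.2 26.7  5.2]
red 45.0 [370.  243.8] z36 [19.1 30.3 45.2] z76 [31.9 23.7  5.2]
white 282.5 [260.2 213.5] z36 [ 36.4 -29.6  45.1] z76 [ 45.5 -23.4   5.1]
white 179.5 [314. 249.] z36 [16.2 -0.7 45.2] z76 [29.6 -0.6  5.2]
white 96.0 [267.3 234.4] z36 [ 24.7 -26.3  45.1] z76 [ 36.3 -20.8   5.1]
white 47.5 [341.  341.5] z36 [-43.4  15.6  45.3] z76 [-17.3  12.2   5.3]
white 46.0 [287.  341.3] z36 [-43.2 -17.3  45.3] z76 [-17.1 -13.7   5.2]
```

Emit:
run_rows(
  increments=[
    [[0,0,0.25,0,0,0.008,5],[0,0,0.48,0,0,0.02,5],[0,0,0.48,0,0,0.02,5],[0,0,0.48,0,0,0.02,5],[0,0,0.48,0,0,0.02,5]],
  ],
)

```text
time: 27.68
tool_pos: [524.0, -31.9, 81.2]
tcp_rot: [179.9, 0.1, 131.9]
ft_force: [-1.5, 0.5, 11.5]
finger_gap: 12.1
grip_force: 90.0
```

```bash
python3 - <<'E'
from h import *
s=r.sense();print(s['wrist_torque'],s['tool_pos'],s['ft_force'])
d=snap("wrist","w_c6")
hsv=cv2.cvtColor(d["pixels"],cv2.COLOR_BGR2HSV)
for n,lo,hi in [("yellow",(24,150,120),(34,255,255)),("red",(0,150,80),(8,255,255)),("white",(0,0,120),(180,70,255))]:
    for k in blobs(cv2.inRange(hsv,lo,hi),40):
        p=np.array(cv2.minAreaRect(k)[0]);t=tool(ray(d,[p],36))[0]
        if np.hypot(*t[:2])<60: print(n,cv2.contourArea(k),p.round(1),t.round(1),np.degrees(np.arctan2(t[1],t[0])).round(1))
o=cv2.imread("pics/scene0.png");n=snap("scene")["pixels"]
for nm,(y0,y1,x0,x1) in dict(level=(245,360,210,322),mug=(125,185,205,262),tape=(375,435,445,505),driver=(134,166,308,330)).items():
    print(nm,cv2.minMaxLoc(cv2.matchTemplate(n[y0-8:y1+8,x0-8:x1+8],o[y0:y1,x0:x1],cv2.TM_CCOEFF_NORMED))[1::2])
E
```

```text
[ 0.19373547  0.14852319 -0.11042868] [524.00031115 -31.92421936  81.21115092] [-1.52179075  0.46886575 11.51838048]
yellow 217.5 [314.  193.5] [47.1 -0.7 45.1] -0.9
red 222.0 [373.  218.2] [33.7 31.2 45.2] 42.8
red 60.5 [365.5 238.8] [22.  27.6 45.2] 51.5
white 279.0 [254.7 217.7] [ 34.  -32.8  45.1] -44.0
white 180.5 [313.5 249. ] [16.1 -1.  45.2] -3.7
white 89.5 [262.3 237.9] [ 22.6 -29.2  45.1] -52.2
white 47.0 [341.  341.3] [-43.3  15.6  45.3] 160.1
white 46.5 [287.  341.5] [-43.4 -17.3  45.3] -158.3
level (0.9961881041526794, (8, 8))
mug (0.9989755749702454, (8, 8))
tape (0.9961897730827332, (8, 8))
driver (0.924731433391571, (8, 8))
```

The cap dot and the yellow mark line up (cols 313.5 and 314). The cap is flush under 11.5 N, and the level, mug, tape and driver are where they should be. Handing in.

```bash
python3 -c "
from h import *
print(workorder.hand_in())"
```

```text
the job is handed in; nothing more can be done
None
```

The job is handed in: keeper turned to its stop, driver back in its block, cap held flush at the yellow marks (about 45°) under 11.5 N, with the level, tape and mug undisturbed; I viewed 12 pictures, two over the limit of 10.

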